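# Charge the mill jar and key in its programme

## Robot

A 6-joint arm with a two-finger parallel gripper is mounted at the origin on a cart in front of the work surface, level with it; the furniture and walls round the work are solid. World frame = base frame: x ahead of the robot, y to its left, z up, the work surface at z = 0. Lengths are in m, angles in rad, forces in N, time in s.
With the tool pointing down it reaches from about 0.3 to 0.875 m from the base axis. Payload 6.4 kg.
Tool frame: the origin (TCP) lies at the very end of the fingers, on their centre line; the grasp point (between the pads) lies 19 mm behind it; z points along the fingers, y is the line along which they close (so a half turn about z gives the same grasp; the last joint's range is limited). The gripper opens to 85 mm and grips with 20 to 120 N. Pads are 22 mm wide; open, the fingers measure 114 mm over their backs; the gripper's body (76 mm by 85 mm) begins 54 mm behind the grasp point. The pads swing forward as they close: fully open they stand 13 mm farther back than shut.
Start: joints at [1.026, 0.181, 1.607, -0, 1.354, -0.206], TCP at [0.191, 0.542, 0.197] pointing down, gripper open.
Joint ranges: [-2.99, 2.99], [-0.89, 2.07], [0.3, 2.58], [-1.14, 4.28], [0, 2.63], [-3.12, 3.12]. Speed limits (rad/s): [2.57, 2.57, 3.01, 3.14, 3.14, 3.14].

## Interface

Orientations are given as a unit quaternion [w, x, y, z].
In Python, from bench import ctrl gives the robot as it stands.
- The arm moves only by the shell command python3 jog.py 'ROWS'. ROWS is a JSON list of rows, 1 to 10 of them, each of 7 numbers: dx, dy, dz in m, then a rotation vector rx, ry, rz in rad, then the opening from 0.0 (shut) to 1.0 (fully open); each row is the pose to reach, as a shift and turn from the pose commanded when the command began, along the tool's axes at that moment; what a row does not reach only later rows make up. A row lasts 1/8 s, in which the tool goes at most 0.0625 m and 0.188 rad, less where a joint would pass 70% of its speed; a pose out of reach is approached as far as the arm can. The fingers move at their own pace and stop on an object; the grip force is fixed at half the most. Time passes only in rows, so rows that do not move let the fingers close. It prints the time, the measured TCP pose, the force, the opening and the grip force at its end.
- ctrl.get_obs(): the state, without advancing time (a new reading comes with each control period).
- ctrl.camera(name): name is "scene" or "side" or "wrist"; returns the picture (480x640x3 uint8, blue, green, red); there is no depth.
- ctrl.camera_params(name): a dict with "fovy" (degrees; the focal length in pixels is half the picture's height over the tangent of half this angle, whatever the lens; pixels are square), "cx", "cy" (the principal point, pixels), "view" (4x4, takes a point from world to camera coordinates). Camera axes: x right, y up, looking along -z (the intrinsics and any distortion apply to the point x, -y, -z); pixel columns grow to the right and rows downward; lengths in m; the calibration is good to about 2 mm. A picture is of the moment at which its call begins: read the wrist's pose just before it. camera_params takes no time and is no camera call; for the wrist camera it gives the pose at the moment of the call.
- ctrl.hand_in(): hands the job in; it is judged then, once.
The state is a dict: "time_s": time; "q": joint angles; "dq": joint speeds; "joint_efforts": joint torques, N m; "eef_pos": TCP position; "eef_rot": TCP orientation; "wrist_force": force on the tool from outside, world axes, zero at the start; "torque": the same for the moment, N m; "opening": opening from 0.0 (shut) to 1.0 (fully open); "grasp_force": force on a finger pad.
Only numpy, scipy, OpenCV 4.12 (cv2) and the standard library are available. Lean on these libraries where they do the work, as an engineer would, in place of code of your own. Each camera call takes 0.05 s, during which the arm holds its last target. There are 200 camera calls.

## Task

Pick up the scoop by its handle and tip all four milling balls through the funnel into the mill jar without touching the balls, then set the empty scoop upright on the bench. After that start the mill at its sloping panel by pressing the keys fully down one at a time, letting each spring back: first the round one, then the square one, then the narrow bar. Leave the plus-shaped key and the other things on the bench alone.

Things in the scene. Friction and masses are not known exactly. Their poses are not given: they have to be found in the camera images.
- mill: Mill jar station, fixed: round grey base 130 mm across and 30 mm high, on it a steel jar (outer diameter 62, inner 54 mm) clamped upright between two short posts, and a white plastic funnel standing in the jar. Origin under its centre on the bench, z up. Jar rim 118 mm, funnel rim 182 mm above the bench.
- funnel_mouth (a point): centre of the funnel's rim (inner diameter 128 mm). The funnel wall is upright for the top 20 mm, then narrows at about 45 degrees to a 49 mm wide neck, 60 mm below the rim, that opens into the jar.
- jar_floor (a point): centre of the jar's inner floor, 139 mm below the funnel's rim.
- scoop: Loose aluminium scoop, 120 g, on its flat foot, holding four milling balls. Tray 94 mm long (x -47 to +47), 60 mm wide, walls 40 mm high, open on top and in front (+x, the mouth). Its floor rises 12 degrees to the mouth, so balls stay in while level; mouth tipped 40 degrees down empties it. Origin: centre of the underside; z up. A black bar handle sticks out behind.
- scoop_grip (a point): Middle of the scoop's handle, at x -95, z 34 mm in the scoop's frame. The handle runs along the scoop's x from -135 to -60 mm and is 18 mm wide (y) and 22 mm high (z 23 to 45 mm); pinch it across y from above.
- scoop_lip (a point): middle of the lip at the scoop's mouth, at x +47, z 24 mm in the scoop's frame, where the sloping floor ends.
- ball_0_center (a point): centre of one of the four white ceramic milling balls, diameter 22 mm, 25 g, all alike.
- ball_1_center (a point): centre of one of the four white ceramic milling balls, diameter 22 mm, 25 g, all alike.
- ball_2_center (a point): centre of one of the four white ceramic milling balls, diameter 22 mm, 25 g, all alike.
- ball_3_center (a point): centre of one of the four white ceramic milling balls, diameter 22 mm, 25 g, all alike.
- panel: Mill control panel, fixed: grey box 110 x 230 mm, its face sloping 35 degrees, facing up and towards the robot (outward normal (-sin 35, 0, cos 35 deg) in its frame), with four plain white spring keys in a level row. Origin on the bench under the row's middle; x level to its rear, y along the row, z up. Row on the face 58 mm above the bench; keys at y -75, -25, 25, 75 mm, their order varies.
- visor_edge (a point): Middle of the front edge of a clear splash visor with steel edging over the keys. The visor is an upright pane 54 mm behind the key row, and a flat pane 97 mm above the row's face that reaches forward to 6 mm behind the row, over the panel's full width. A gripper held upright hits it: come in along the slope's normal, tool tilted about 35 degrees.
- round_top (a point): centre of the outer face of the key shaped as a round disc, 30 mm across; it moves with the key. Its z axis is the outward normal of the slope, its x points up the slope. Unpressed it stands 19.5 mm out from the panel's face.
- round_key (a joint): travel of that key in m: 0 up, 0.006 fully down; it springs back. Starts to move at 1.5 N, fully down at 4.5 N.
- square_top (a point): centre of the outer face of the key shaped as a square, 28 x 28 mm; it moves with the key. Its z axis is the outward normal of the slope, its x points up the slope. Unpressed it stands 19.5 mm out from the panel's face.
- square_key (a joint): travel of that key in m: 0 up, 0.006 fully down; it springs back. Starts to move at 1.5 N, fully down at 4.5 N.
- bar_top (a point): centre of the outer face of the key shaped as a narrow bar, 15 mm wide and 40 mm long up the slope; it moves with the key. Its z axis is the outward normal of the slope, its x points up the slope. Unpressed it stands 19.5 mm out from the panel's face.
- bar_key (a joint): travel of that key in m: 0 up, 0.006 fully down; it springs back. Starts to move at 1.5 N, fully down at 4.5 N.
- plus_top (a point): centre of the outer face of the key shaped as a plus sign, 36 mm over its arms; it moves with the key. Its z axis is the outward normal of the slope, its x points up the slope. Unpressed it stands 19.5 mm out from the panel's face.
- plus_key (a joint): travel of that key in m: 0 up, 0.006 fully down; it springs back. Starts to move at 1.5 N, fully down at 4.5 N.
- beaker: bystander: empty 250 ml glass beaker, 72 mm wide, 94 mm high, loose; origin under its centre.
- tape: bystander: roll of tan tape lying flat, 104 mm across, 25 mm high, loose; origin under its centre.
- dish: bystander: glass petri dish, 59 mm across, 14 mm high, loose; origin under its centre.

How it is judged:
On the way, in this order (a step that is already met when the one before it is completed fails the run):
1. all four balls are in the jar (horizontal distance between each of ball_0_center, ball_1_center, ball_2_center, ball_3_center and jar_floor below 0.024 m and z of ball_0_center in the frame of mill between 0.04 and 0.116 m and z of ball_1_center in the frame of mill between 0.04 and 0.116 m and z of ball_2_center in the frame of mill between 0.04 and 0.116 m and z of ball_3_center in the frame of mill between 0.04 and 0.116 m), for 0.2 s.
2. the empty scoop stands upright on the bench, let go (height (world z) of scoop below 0.006 m and angle between scoop's own z axis and vertical below 0.1 rad and contact force between the fingers and scoop below 0.1 N), for 0.2 s.
3. the round key is pressed down at least 4 mm, no other key with it (value of joint round_key above 0.004 m and value of joint each of square_key, bar_key, plus_key below 0.0015 m), for 0.04 s.
4. the square key is pressed down at least 4 mm, no other key with it (value of joint square_key above 0.004 m and value of joint each of round_key, bar_key, plus_key below 0.0015 m), for 0.04 s.
5. the bar key is pressed down at least 4 mm, no other key with it (value of joint bar_key above 0.004 m and value of joint each of round_key, square_key, plus_key below 0.0015 m), for 0.04 s.
At the end, for the whole second after the job is handed in: All four balls are inside the jar below its rim (ball centres under 116 mm above the bench), the scoop stands on its foot on the bench (within 6 mm of it, upright within 0.1 rad) at rest, all four keys are up again (under 1 mm) (all of step 1 and value of joint each of round_key, square_key, bar_key, plus_key below 0.001 m and height (world z) of scoop below 0.006 m and angle between scoop's own z axis and vertical below 0.1 rad and linear speed of scoop below 0.02 m/s); the robot touches nothing.
It fails at once if the plus-shaped key is pressed (over 2.5 mm) (value of joint plus_key above 0.0025 m).
It fails at once if two keys are down together (over 2.5 mm) (value of joint each of round_key, square_key above 0.0025 m or value of joint each of round_key, bar_key above 0.0025 m or value of joint each of square_key, bar_key above 0.0025 m).
It fails at once if a key is pressed (over 2.5 mm) before all balls are in the jar (value of joint any of round_key, square_key, bar_key above 0.0025 m and not (horizontal distance between each of ball_0_center, ball_1_center, ball_2_center, ball_3_center and jar_floor below 0.024 m and z of ball_0_center in the frame of mill between 0.04 and 0.116 m and z of ball_1_center in the frame of mill between 0.04 and 0.116 m and z of ball_2_center in the frame of mill between 0.04 and 0.116 m and z of ball_3_center in the frame of mill between 0.04 and 0.116 m)).
It fails at once if the fingers touch a ball (contact force between the fingers and ball_0 above 0.3 N or contact force between the fingers and ball_1 above 0.3 N or contact force between the fingers and ball_2 above 0.3 N or contact force between the fingers and ball_3 above 0.3 N).
It fails at once if the beaker, the tape roll or the dish is pushed 25 mm or tipped (distance of any of beaker, tape, dish from where it was at the start of the episode above 0.025 m or angle between any of beaker, tape, dish's own z axis and vertical above 0.3 rad).
It also fails if it takes over 72 s, if anything falls off the work surface, if the arm or the gripper's body presses on something with over 40 N, if the wrist force passes 120 N, or if a joint passes its speed limit or range.

## Working session

There is one attempt and no reset: what is moved stays moved. The work goes in short steps, Python scripts to look and compute and a shell command to move; the robot and the scene stay as the last step left them, time stands still between calls to the robot, and variables do not carry over. Pictures are saved under pics/ and viewed, at most 10 in all, crops included, and the job is handed in when it is done.

```bash
ls; mkdir -p pics; python3 - <<'E'
from bench import ctrl
import cv2
for n in ("scene","side"):
    cv2.imwrite(f"pics/{n}0.png",ctrl.camera(n)); print(n,ctrl.camera_params(n))
o=ctrl.get_obs();print(o)
E
```

```text
bench.py
jog.py
pics
scene {'fovy': 57.136156984719875, 'cx': 327.8661712666765, 'cy': 236.62511419530472, 'view': array([[ 0.41795187, -0.90846567,  0.00252142, -0.18275238],
       [ 0.66318724,  0.30700274,  0.68259212, -0.52159341],
       [-0.6208856 , -0.28361848,  0.73079521, -0.77270804],
       [ 0.        ,  0.        ,  0.        ,  1.        ]])}
side {'fovy': 45.343714938773786, 'cx': 318.4920869095013, 'cy': 239.41561802789812, 'view': array([[-0.99981769, -0.00400675, -0.01866923,  0.62138057],
       [-0.0141025 , -0.50421481,  0.86346311, -0.06347127],
       [-0.01287298,  0.86356897,  0.50406638, -1.36772281],
       [ 0.        ,  0.        ,  0.        ,  1.        ]])}
{'time_s': 0.1, 'q': array([ 1.02573160e+00,  1.81495658e-01,  1.60788794e+00, -1.41510669e-05,
        1.35380965e+00, -2.06294586e-01]), 'dq': array([ 1.09479744e-03, -1.19976703e-03, -2.28175413e-03, -8.46543843e-04,
        3.42983382e-05,  1.54823156e-04]), 'joint_efforts': array([ 1.41100107e-03, -4.45882916e+01, -3.52234447e+01, -2.52468080e-04,
        4.24101076e-03, -3.22883864e-05]), 'eef_pos': array([0.19078423, 0.54184747, 0.19626773]), 'eef_rot': array([-2.87206661e-04,  1.68574691e-01,  9.85688558e-01, -7.47018765e-04]), 'wrist_force': array([-0.88656671, -0.48458018,  0.14901312]), 'torque': array([-0.05349225, -0.00382409, -0.00535016]), 'grasp_force': 0.0, 'opening': 1.0001986782224173}
```

View pics/scene0.png

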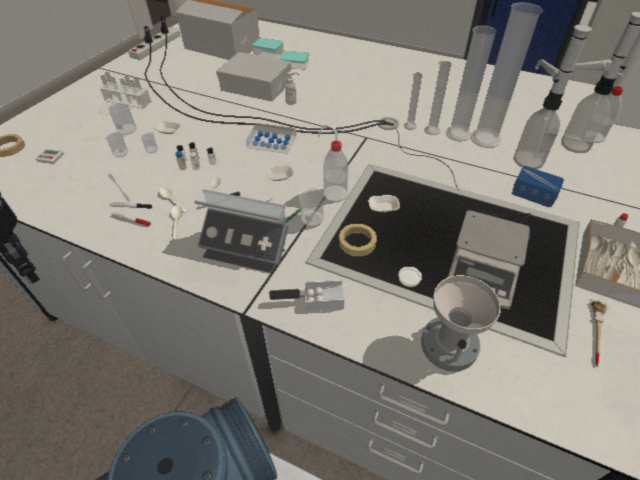

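View pics/side0.png

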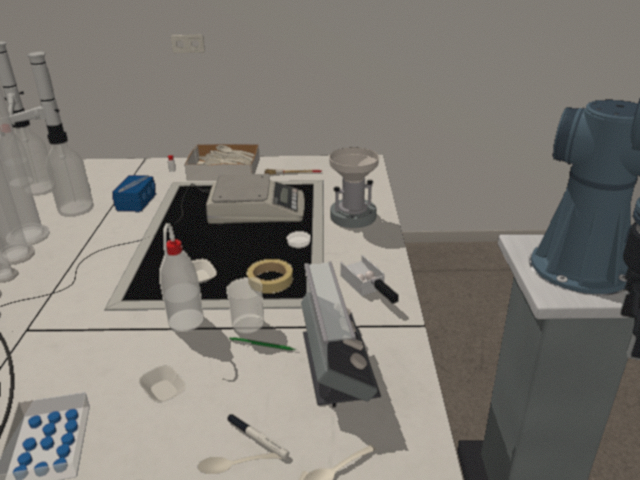

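The scene view shows the panel at about (243,235), the scoop at (310,293) and the mill at (455,340). The beaker, tape and dish are at about (310,210), (357,240) and (410,275). The key order from left to right looks like round, bar, square, plus.

```bash
python3 - <<'E'
import cv2
a=cv2.imread("pics/scene0.png")[182:382,190:510]
cv2.imwrite("pics/c1.png",cv2.resize(a,None,fx=2.5,fy=2.5,interpolation=cv2.INTER_CUBIC))
b=cv2.imread("pics/side0.png")
l=cv2.resize(b[240:410,290:420],None,fx=3.5,fy=3.5,interpolation=cv2.INTER_CUBIC)
r=cv2.resize(b[140:240,310:395],None,fx=3.5,fy=3.5,interpolation=cv2.INTER_CUBIC)
import numpy as np
m=np.zeros((600,800,3),np.uint8); m[:595,:455]=l; m[:350,460:757]=r[:,:297]
cv2.imwrite("pics/c2.png",m)
E
```

```text
(no output)
```

View pics/c1.png

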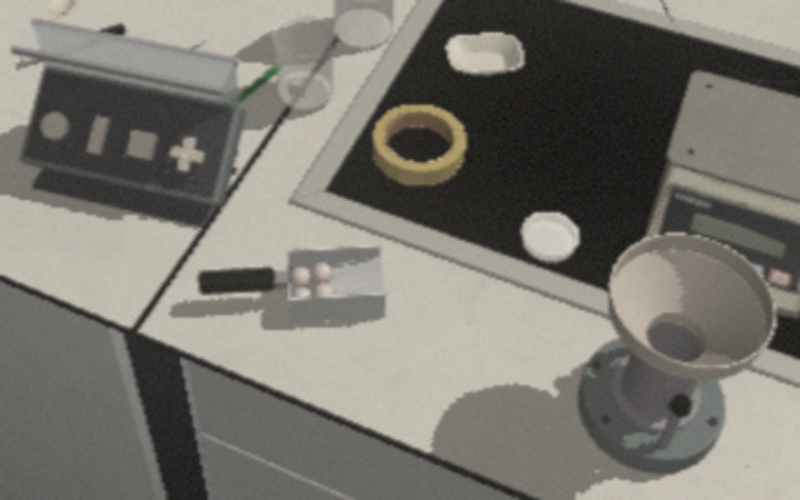

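View pics/c2.png

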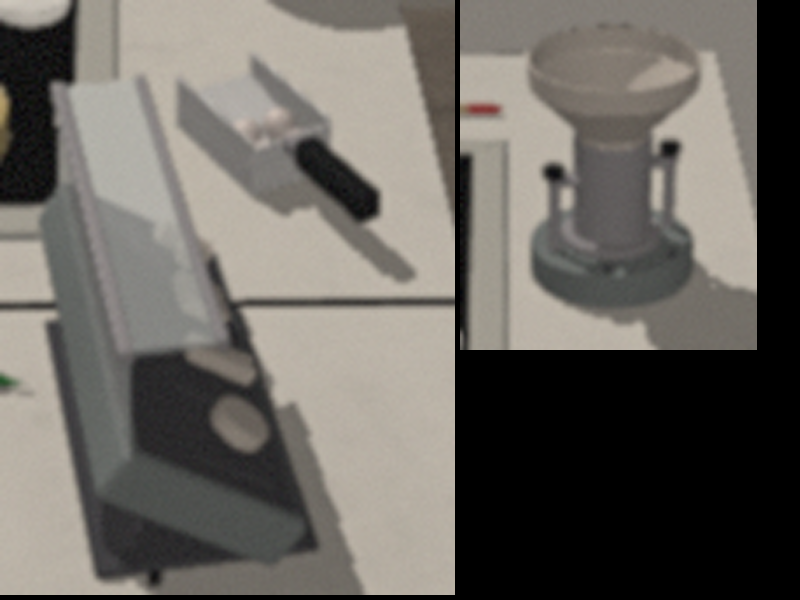

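```bash
cat > h.py <<'E'
import numpy as np
from bench import ctrl
from scipy.optimize import least_squares
from scipy.spatial.transform import Rotation as R
P={}
def proj(n,X,k=0.,cp=None):
    c=cp or P.setdefault(n,ctrl.camera_params(n)); X=np.atleast_2d(X)
    q=X@c["view"][:3,:3].T+c["view"][:3,3]; f=240/np.tan(np.radians(c["fovy"]/2))
    u=np.c_[q[:,0]/-q[:,2],-q[:,1]/-q[:,2]]; u=u*(1+k*(u**2).sum(1,keepdims=True))
    return u*f+[c["cx"],c["cy"]]
def T(p,X):  # x,y,yaw
    return R.from_euler('z',p[2]).apply(np.atleast_2d(X))+[p[0],p[1],0]
def quat(o): return R.from_quat(np.roll(o["eef_rot"],-1))
E
python3 - <<'E'
from h import *
A=lambda u:np.array(u)/2.5+[190,182]
B=lambda u:np.array(u)/3.5+[290,240]
C=lambda u:(np.array(u)-[460,0])/3.5+[310,140]
s,c=np.sin(np.radians(35)),np.cos(np.radians(35))
key=lambda y:[-.0195*s,y,.058+.0195*c]
obs={'panel':[('scene',A,key(.075),(54,126)),('scene',A,key(.025),(98,135)),('scene',A,key(-.025),(142,145)),('scene',A,key(-.075),(187,154)),('side',B,key(.075),(240,424))],
'scoop':[('scene',A,[-.047,.03,.04],(289,250)),('scene',A,[.047,.03,.04],(381,247)),('scene',A,[.047,-.03,.04],(385,291)),('scene',A,[-.135,0,.034],(200,282)),
 ('side',B,[.047,.03,.04],(178,80)),('side',B,[.047,-.03,.04],(252,57)),('side',B,[-.047,-.03,.04],(328,127)),('side',B,[-.047,.03,.04],(252,153)),('side',B,[-.135,0,.034],(370,205))]}
t=np.linspace(0,2*np.pi,361); rim=np.c_[.066*np.cos(t),.066*np.sin(t),0*t+.182]; base=np.c_[.065*np.cos(t),.065*np.sin(t),0*t]
def ext(u): return np.r_[u.min(0),u.max(0)]
def res(p,k):
    r={}
    for i,n in enumerate(('panel','scoop')):
        r[n]=np.array([proj(cam,T(p[3*i:3*i+3],X),k[cam])[0]-f(u) for cam,f,X,u in obs[n]]).ravel()
    m=[*p[6:8],0]
    e=ext(proj('scene',T(m,rim),k['scene'])); g=ext(proj('side',T(m,rim),k['side'])); h=ext(proj('side',T(m,base),k['side']))
    r['mill']=np.r_[e-np.r_[A((609,233)),A((777,375))],(g-np.r_[C((528,25)),C((700,105))])[[0,2]],(h-np.r_[C((530,0)),C((693,308))])[2:]]
    return r
for fit in (0,1):
    K=lambda p:dict(scene=p[8]*fit,side=p[9]*fit)
    f=lambda p:np.concatenate(list(res(p,K(p)).values()))
    p=least_squares(f,[.6,.2,0,.5,0,-.3,.6,-.3,0,0],loss='soft_l1').x
    print(np.round(p,4)); [print(n,np.round(v,1)) for n,v in res(p,K(p)).items()]
    k=K(p)['scene']
    # bystanders on the bench, scene
    for n,u,z in(('beaker',(310,207),.0),('tape',(420,144),.012),('dish',(551,237),.007)):
        print(n,least_squares(lambda q:proj('scene',[q[0],q[1],z],k)[0]-(A(u) if n!='beaker' else u),[.6,0]).x.round(3))
E
```

```text
Traceback (most recent call last):
  File "h.py", line 7, in proj
    c=cp or P.setdefault(n,ctrl.camera_params(n)); X=np.atleast_2d(X)
                           ~~~~~~~~~~~~~~~~~~^^^
ValueError: time passes only in moves, steps and waits
```

```bash
sed -i 's/^P={}/P={n:ctrl.camera_params(n) for n in ("scene","side")}/; s/cp or P.setdefault.*; X=/cp or P[n]; X=/' h.py
cat > fit.py <<'E'
from h import *
A=lambda u:np.array(u)/2.5+[190,182]
B=lambda u:np.array(u)/3.5+[290,240]
C=lambda u:(np.array(u)-[460,0])/3.5+[310,140]
s,c=np.sin(np.radians(35)),np.cos(np.radians(35))
key=lambda y:[-.0195*s,y,.058+.0195*c]
obs={'panel':[('scene',A,key(.075),(54,126)),('scene',A,key(.025),(98,135)),('scene',A,key(-.025),(142,145)),('scene',A,key(-.075),(187,154)),('side',B,key(.075),(240,424))],
'scoop':[('scene',A,[-.047,.03,.04],(289,250)),('scene',A,[.047,.03,.04],(381,247)),('scene',A,[.047,-.03,.04],(385,291)),('scene',A,[-.135,0,.034],(200,282)),
 ('side',B,[.047,.03,.04],(178,80)),('side',B,[.047,-.03,.04],(252,57)),('side',B,[-.047,-.03,.04],(328,127)),('side',B,[-.047,.03,.04],(252,153)),('side',B,[-.135,0,.034],(370,205))]}
t=np.linspace(0,2*np.pi,361); rim=np.c_[.066*np.cos(t),.066*np.sin(t),0*t+.182]; base=np.c_[.065*np.cos(t),.065*np.sin(t),0*t]
def ext(u): return np.r_[u.min(0),u.max(0)]
def res(p,k):
    r={}
    for i,n in enumerate(('panel','scoop')):
        r[n]=np.array([proj(cam,T(p[3*i:3*i+3],X),k[cam])[0]-f(u) for cam,f,X,u in obs[n]]).ravel()
    m=[*p[6:8],0]
    e=ext(proj('scene',T(m,rim),k['scene'])); g=ext(proj('side',T(m,rim),k['side'])); h=ext(proj('side',T(m,base),k['side']))
    r['mill']=np.r_[e-np.r_[A((609,233)),A((777,375))],(g-np.r_[C((528,25)),C((700,105))])[[0,2]],(h-np.r_[C((530,0)),C((693,308))])[2:]]
    return r
for fit in (0,1):
    K=lambda p:dict(scene=p[8]*fit,side=p[9]*fit)
    f=lambda p:np.concatenate(list(res(p,K(p)).values()))
    p=least_squares(f,[.6,.2,0,.5,0,-.3,.6,-.3,0,0],loss='soft_l1').x
    print(np.round(p,4)); [print(n,np.round(v,1)) for n,v in res(p,K(p)).items()]
    k=K(p)['scene']
    for n,u,z in(('beaker',(310,207),.0),('tape',(420,144),.012),('dish',(551,237),.007)):
        print(n,least_squares(lambda q:proj('scene',[q[0],q[1],z],k)[0]-(A(u) if n!='beaker' else u),[.6,0]).x.round(3))
E
python3 fit.py
```

```text
[ 0.5707  0.3184  0.1499  0.5221  0.0504 -1.0743  0.5251 -0.268   0.
  0.    ]
panel [ 0.1 -0.5 -0.2 -0.3 -0.2 -0.4 -0.4 -0.   0.2 -4.3]
scoop [-1.4 -0.2 -0.7 -0.9 -0.1  1.3 -1.3  0.1 -0.9 -2.5 -0.1 -2.7  0.4 -3.5
 -0.6 -3.5 -0.2  0.6]
mill [ 0.2  0.7 -0.1 -1.6 -0.3  0.8  0.2 -0.3]
beaker [0.815 0.234]
tape [0.74  0.046]
dish [ 0.679 -0.126]
[ 0.5713  0.318   0.1385  0.5228  0.05   -1.0812  0.5259 -0.2668  0.0302
  0.5925]
panel [ 0.2 -0.9 -0.1 -0.5 -0.2 -0.4 -0.3  0.1  0.5 -1.1]
scoop [-1.1 -0.4 -0.3 -0.9  0.1  1.3 -1.  -0.3 -1.1 -2.6 -0.1 -2.7  0.7 -3.2
 -0.9 -3.3  0.4  1.6]
mill [-0.   0.3  0.3 -1.7 -0.5  1.7  0.3 -0.1]
beaker [0.815 0.234]
tape [0.74  0.046]
dish [ 0.679 -0.126]
```

```bash
cat >> h.py <<'E'
def delta(pos,M,o=None):
    """jog shift+rotvec (tool axes) to TCP position pos, orientation columns M"""
    o=o or ctrl.get_obs(); q=quat(o)
    d=q.inv().apply(np.array(pos)-o["eef_pos"]); r=(q.inv()*R.from_matrix(M)).as_rotvec()
    print("d",d.round(4),"r",r.round(4),"rows>=",np.ceil(max(np.linalg.norm(d)/.0625,np.linalg.norm(r)/.188)))
def tool(h,p=0.):
    """tool held with its x opposite to heading h, pitched p nose down"""
    return (R.from_euler('z',h)*R.from_euler('y',p)*R.from_matrix(np.c_[[-1,0,0],[0,1,0],[0,0,-1]])).as_matrix()
E
python3 - <<'E'
from h import *
delta([.478,.134,.30],tool(-1.08))
E
```

```text
d [-0.4064 -0.2894 -0.1034] r [-1.600e-03  3.000e-04  7.412e-01] rows>= 9.0
```

```bash
python3 jog.py '[[-0.04,-0.03,-0.05,0,0,0.07,1],[-0.09,-0.065,-0.08,0,0,0.16,1],[-0.135,-0.1,-0.1,0,0,0.25,1],[-0.18,-0.13,-0.103,0,0,0.33,1],[-0.225,-0.16,-0.103,0,0,0.41,1],[-0.27,-0.195,-0.103,0,0,0.5,1],[-0.315,-0.225,-0.103,0,0,0.58,1],[-0.36,-0.257,-0.103,0,0,0.66,1],[-0.406,-0.289,-0.103,0,0,0.741,1],[-0.406,-0.289,-0.103,0,0,0.741,1]]'
python3 - <<'E'
from h import *
import cv2
o=ctrl.get_obs();print(o["q"].round(3),o["eef_pos"])
c=ctrl.camera_params("wrist");cv2.imwrite("pics/w1.png",ctrl.camera("wrist"))
import pickle;pickle.dump(c,open("w1.pkl","wb"));print(c)
for p in (.478,.134,.02),(.5225,.05,.04): print(proj("",p,cp=c))
E
```

```text
time_s: 1.35
eef_pos: [0.4793, 0.1317, 0.2993]
eef_rot: [-0.0, 0.517, 0.856, -0.001]
wrist_force: [-0.9, 0.2, -0.1]
opening: 0.997
grasp_force: 0.0
[ 2.900e-02 -6.600e-02  1.661e+00 -1.000e-03  1.547e+00 -4.560e-01] [0.47928095 0.13168648 0.29925353]
{'fovy': 59.46667807044571, 'cx': 322.6962521779922, 'cy': 239.7000439213487, 'view': array([[ 8.84692912e-01,  4.66173326e-01, -9.39248156e-04,
        -4.84423193e-01],
       [-4.48480213e-01,  8.50562052e-01, -2.74608256e-01,
         1.66980292e-01],
       [-1.27216155e-01,  2.43365212e-01,  9.61555731e-01,
        -4.47299713e-01],
       [ 0.00000000e+00,  0.00000000e+00,  0.00000000e+00,
         1.00000000e+00]])}
[[323.53289249 183.43964779]]
[[323.69421224 272.18681274]]
```

View pics/w1.png

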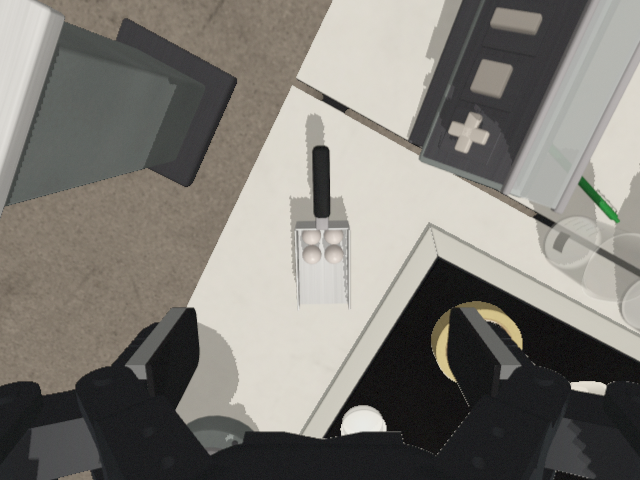

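The wrist view shows the scoop with its handle from (320,147) to (322,217). The tray's rear corners are at (297,229) and (349,228), and its front corners at (298,307) and (350,306). All four balls are inside. The keys are plus (468,132), square (491,78) and bar (516,20).

```bash
python3 - <<'E'
from h import *
import pickle; c=pickle.load(open("w1.pkl","rb"))
S=[([-.135,0,.045],(320.5,147)),([-.06,0,.045],(322,217)),([-.047,.03,.04],(349,228)),([-.047,-.03,.04],(297,229)),([.047,.03,.04],(350,306)),([.047,-.03,.04],(298,307))]
s,k=np.sin(np.radians(35)),np.cos(np.radians(35))
K=[([-.0195*s,y,.058+.0195*k],u) for y,u in ((-.075,(468,132)),(-.025,(491,78)),(.025,(516.5,20)))]
for L,x0 in((S,[.52,.05,-1.08]),(K,[.57,.32,.14])):
    f=lambda p:np.concatenate([proj("",T(p,X),cp=c)[0]-u for X,u in L])
    p=least_squares(f,x0).x; print(p.round(4),f(p).round(1))
    if L is S:
        g=T(p,[-.095,0,0])[0]; print("grip",g)
        delta([g[0],g[1],.13],tool(p[2]))
E
```

```text
[ 0.5207  0.0526 -1.0656] [ 0.2 -2.9  0.3  0.3  1.6 -0.4 -2.5 -0.4  0.7  2.2 -0.3  2.1]
grip [0.47476124 0.13575679 0.        ]
d [ 0.0035 -0.0018  0.1694] r [-0.0014 -0.0009 -0.0173] rows>= 3.0
[0.5704 0.321  0.1468] [-0.3  0.3  0.3 -0.  -0.  -0.3]
```

```bash
python3 jog.py '[[0.0035,-0.0018,0.05,0,0,-0.017,0.6],[0.0035,-0.0018,0.1,0,0,-0.017,0.6],[0.0035,-0.0018,0.15,0,0,-0.017,0.6],[0.0035,-0.0018,0.2,0,0,-0.017,0.6],[0.0035,-0.0018,0.24,0,0,-0.017,0.6],[0.0035,-0.0018,0.27,0,0,-0.017,0.6],[0.0035,-0.0018,0.284,0,0,-0.017,0.6],[0.0035,-0.0018,0.284,0,0,-0.017,0.6],[0.0035,-0.0018,0.284,0,0,-0.017,0.3]]'
python3 jog.py '[[0,0,0,0,0,0,0.1],[0,0,0,0,0,0,0],[0,0,0,0,0,0,0],[0,0,0,0,0,0,0],[0,0,0,0,0,0,0]]'
python3 jog.py '[[0,0,-0.01,0,0,0,0],[0,0,-0.03,0,0,0,0],[0,0,-0.05,0,0,0,0],[0,0,-0.05,0,0,0,0]]'
python3 - <<'E'
from h import *
import cv2
cv2.imwrite("pics/w2.png",ctrl.camera("wrist"))
E
```

```text
time_s: 2.52
eef_pos: [0.4758, 0.1375, 0.0174]
eef_rot: [0.001, 0.506, 0.862, 0.001]
wrist_force: [-0.0, 0.4, 0.4]
opening: 0.399
grasp_force: 0.0
time_s: 3.15
eef_pos: [0.4747, 0.137, 0.0161]
eef_rot: [-0.0, 0.507, 0.862, -0.0]
wrist_force: [0.1, 0.2, 1.2]
opening: 0.002
grasp_force: 0.0
time_s: 3.65
eef_pos: [0.4765, 0.1372, 0.0681]
eef_rot: [0.002, 0.507, 0.862, 0.001]
wrist_force: [-0.2, -0.2, 0.1]
opening: -0.002
grasp_force: 0.0
```

View pics/w2.png

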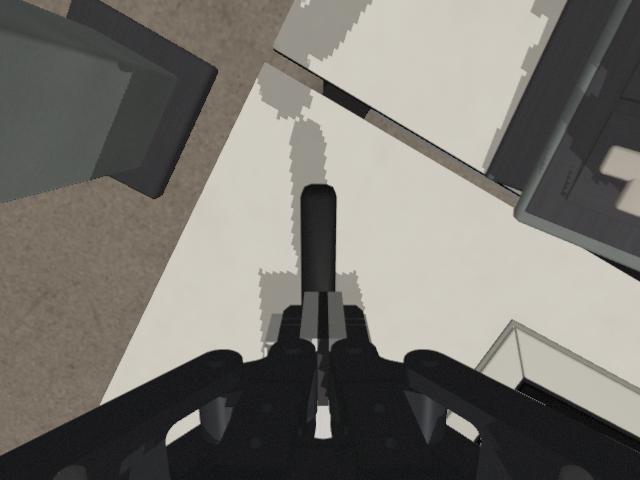

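```bash
python3 - <<'E'
from h import *
import pickle
o=ctrl.get_obs(); c=ctrl.camera_params("wrist"); c1=pickle.load(open("w1.pkl","rb"))
print("tcp",proj("",o["eef_pos"],cp=c)); print(o["eef_pos"])
print(proj("",np.array([.4793,.1317,.2993]),cp=c1))
V=c["view"]; print("cam",-V[:3,:3].T@V[:3,3]); V=c1["view"]; print("cam1",-V[:3,:3].T@V[:3,3])
p=[.5207,.0526,-1.0656]
for dz in (0,.05): print(dz,proj("",T(p,[[-.135,0,.045],[-.095,0,.045],[-.06,0,.045],[-.047,.03,.04],[-.047,-.03,.04]])+[0,0,dz],cp=c).round())
import cv2
for n in("side","scene"): cv2.imwrite(f"pics/{n}1.png",ctrl.camera(n))
a=cv2.imread("pics/side1.png")[160:400,270:450]; b=cv2.imread("pics/scene1.png")[180:380,210:370]
m=np.hstack([cv2.resize(a,(412,550),interpolation=2),cv2.resize(b,(387,550),interpolation=2)][:2]); cv2.imwrite("pics/c3.png",m)
E
```

```text
tcp [[324.33172652 280.11701461]]
[0.47550088 0.13712902 0.06691973]
[[324.31083178 280.16883137]]
cam [0.44076354 0.19715027 0.2430905 ]
cam1 [0.44654937 0.19265526 0.47550278]
0 [[321. 186.]
 [321. 266.]
 [321. 329.]
 [377. 346.]
 [266. 346.]]
0.05 [[321. 207.]
 [321. 309.]
 [321. 388.]
 [391. 407.]
 [251. 407.]]
```

View pics/c3.png

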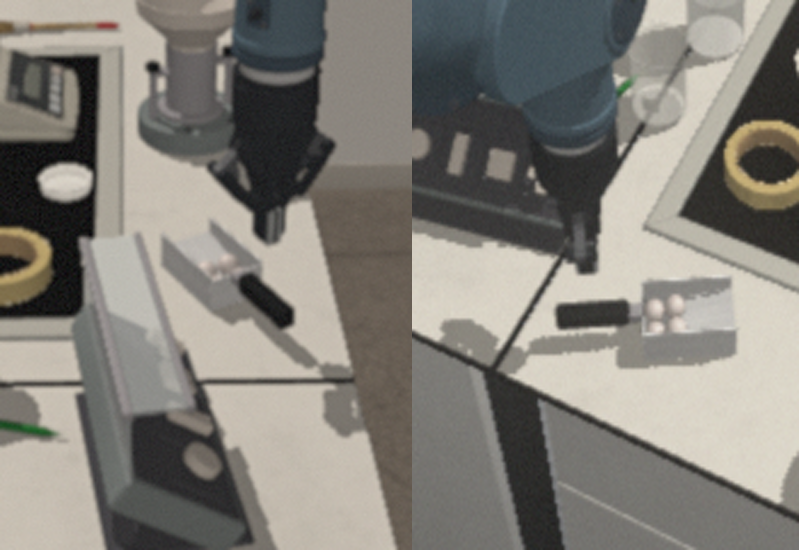

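```bash
python3 - <<'E'
from h import *
for n in("side","scene"):
    print(n,proj(n,[[.4755,.1371,.067],[.4755,.1371,.0],[.4747,.137,.045]]).round(1))
print("seen side",268/2.289+270,240/2.292+160,"scene",(587-412)/2.419+210,270/2.75+180)
E
```

```text
side [[386.3 277.7]
 [385.  303.2]
 [386.2 286.2]]
scene [[282.7 286. ]
 [284.6 302. ]
 [283.2 291.7]]
seen side 387.08169506334644 264.71204188481676 scene 282.34394377842085 278.1818181818182
```

The fingertips sit about 34 mm higher than the reported TCP in both fixed views, so the fingers closed above the handle and the scoop did not move. I'll open and go lower, watching the force.

```bash
python3 jog.py '[[0,0,0,0,0,0,0.5],[0,0,0,0,0,0,0.5],[0,0.001,0.03,0,0,0,0.6],[0,0.001,0.05,0,0,0,0.6],[0,0.001,0.06,0,0,0,0.6],[0,0.001,0.065,0,0,0,0.6],[0,0.001,0.065,0,0,0,0.6]]'
python3 - <<'E'
from h import *
import cv2,pickle
c=pickle.load(open("w1.pkl","rb"))
S=[([-.135,0,.045],(320.5,147)),([-.06,0,.045],(322,217)),([-.047,.03,.04],(349,228)),([-.047,-.03,.04],(297,229)),([.047,.03,.04],(350,306)),([.047,-.03,.04],(298,307))]
f=lambda p:np.concatenate([proj("",T(p,X)+[0,0,p[3]],cp=c)[0]-u for X,u in S])
p=least_squares(f,[.52,.05,-1.07,0]).x;print(p.round(4),f(p).round(1))
for n in("side","scene"): cv2.imwrite(f"pics/{n}2.png",ctrl.camera(n))
a=cv2.imread("pics/side2.png")[230:320,330:430]; b=cv2.imread("pics/scene2.png")[240:330,240:340]
cv2.imwrite("pics/c4.png",np.hstack([cv2.resize(x,(400,360),interpolation=2) for x in (a,b)]))
E
```

```text
time_s: 4.68
eef_pos: [0.4758, 0.1376, 0.0012]
eef_rot: [0.0, 0.507, 0.862, 0.0]
wrist_force: [-0.0, 0.9, 1.2]
opening: 0.603
grasp_force: 0.0
[ 0.5225  0.0492 -1.0656 -0.0144] [ 0.3  0.1  0.3  0.8  0.7 -0.3 -1.6 -0.2 -0.1 -0.2  0.5 -0.2]
```

View pics/c4.png

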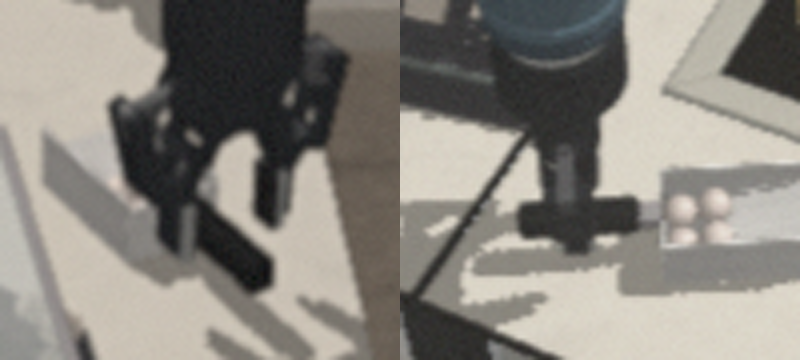

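```bash
python3 jog.py '[[0,0,0.007,0,0,0,0.6],[0,0,0.014,0,0,0,0.6],[0,0,0.02,0,0,0,0.6],[0,0,0.02,0,0,0,0.6]]'
python3 jog.py '[[0,0,0,0,0,0,0],[0,0,0,0,0,0,0],[0,0,0,0,0,0,0],[0,0,0,0,0,0,0],[0,0,0,0,0,0,0],[0,0,0,0,0,0,0]]'
```

```text
time_s: 5.28
eef_pos: [0.4749, 0.1375, -0.0197]
eef_rot: [-0.001, 0.507, 0.862, -0.0]
wrist_force: [0.2, -0.3, 0.9]
opening: 0.6
grasp_force: 0.0
time_s: 6.02
eef_pos: [0.4759, 0.1376, -0.0187]
eef_rot: [0.0, 0.507, 0.862, 0.0]
wrist_force: [-0.6, 0.1, 3.7]
opening: 0.199
grasp_force: 59.1
```

```bash
python3 - <<'E'
from h import *
import pickle
c=pickle.load(open("w1.pkl","rb")); M=tool(-1.063)
M=R.from_quat([.517,.856,-.001,0]).as_matrix()
t=np.array([.4793,.1317,.2993])
for s in (0,.01,.02,.03,.04): print(s,[proj("",t+M@[x,y,-s],cp=c)[0].round(0) for x,y in((.011,0),(-.011,0),(.011,.012),(.011,-.012))])
E
```

```text
0 [array([324., 257.]), array([324., 303.]), array([352., 257.]), array([297., 257.])]
0.01 [array([324., 264.]), array([324., 312.]), array([353., 264.]), array([296., 264.])]
0.02 [array([325., 273.]), array([324., 323.]), array([355., 273.]), array([294., 273.])]
0.03 [array([325., 282.]), array([325., 335.]), array([357., 282.]), array([293., 282.])]
0.04 [array([325., 293.]), array([325., 349.]), array([359., 293.]), array([291., 293.])]
```

```bash
python3 jog.py '[[0,0,-0.01,0,0,0,0],[0,0,-0.04,0,0,0,0],[0,0,-0.08,0,0,0,0],[0,0,-0.12,0,0,0,0],[0,0,-0.16,0,0,0,0],[0,0,-0.195,0,0,0,0],[0,0,-0.215,0,0,0,0],[0,0,-0.22,0,0,0,0]]'
cat >> h.py <<'E'
L,H=.1455,.043; MILL=np.array([.5255,-.2675])
def lip_tcp(h,p,back,z):
    """TCP for the lip to lie 'back' before the funnel's centre along h, at height z"""
    a=L*np.cos(p)+H*np.sin(p); v=-L*np.sin(p)+H*np.cos(p)
    return np.r_[MILL-(back+a)*np.array([np.cos(h),np.sin(h)]), z-v]
E
python3 - <<'E'
from h import *
o=ctrl.get_obs();print(o["eef_pos"],o["grasp_force"])
delta(lip_tcp(-.65,0,.02,.245),tool(-.65),o)
E
```

```text
time_s: 7.02
eef_pos: [0.476, 0.1377, 0.2024]
eef_rot: [0.001, 0.507, 0.862, 0.001]
wrist_force: [0.9, 0.3, -3.2]
opening: 0.204
grasp_force: 58.7
[0.4759536  0.13770069 0.20244225] 58.717310428619385
d [-2.265e-01 -2.202e-01  2.000e-04] r [ 0.0017  0.0011 -0.4127] rows>= 6.0
```

```bash
python3 jog.py '[[-0.004,-0.004,0,0,0,-0.006,0],[-0.014,-0.014,0,0,0,-0.025,0],[-0.03,-0.03,0,0,0,-0.053,0],[-0.048,-0.046,0,0,0,-0.085,0],[-0.068,-0.066,0,0,0,-0.125,0],[-0.086,-0.083,0,0,0,-0.158,0],[-0.1,-0.097,0,0,0,-0.184,0],[-0.11,-0.107,0,0,0,-0.2,0],[-0.113,-0.11,0,0,0,-0.206,0]]'
python3 - <<'E'
from h import *
delta(lip_tcp(-.65,0,.02,.245),tool(-.65))
E
```

```text
time_s: 8.15
eef_pos: [0.4332, -0.0152, 0.1997]
eef_rot: [-0.001, 0.416, 0.909, -0.0]
wrist_force: [-0.1, 0.2, -2.0]
opening: 0.201
grasp_force: 58.8
d [-0.0893 -0.1293 -0.0023] r [-0.0014 -0.0026 -0.208 ] rows>= 3.0
```

```bash
python3 jog.py '[[-0.003,-0.004,0,0,0,-0.006,0],[-0.011,-0.016,0,0,0,-0.025,0],[-0.023,-0.034,0,0,0,-0.053,0],[-0.037,-0.053,0,0,0,-0.085,0],[-0.053,-0.077,0,0,0,-0.125,0],[-0.067,-0.097,0,0,0,-0.158,0],[-0.079,-0.114,0,0,0,-0.184,0],[-0.087,-0.126,-0.002,0,0,-0.202,0],[-0.089,-0.129,-0.002,0,0,-0.208,0],[-0.089,-0.129,-0.002,0,0,-0.208,0]]'
python3 - <<'E'
from h import *
import cv2
o=ctrl.get_obs(); print(o["q"].round(2),o["eef_pos"])
for n in("side","scene"): cv2.imwrite(f"pics/{n}3.png",ctrl.camera(n))
a=cv2.imread("pics/side3.png")[110:250,290:430]; b=cv2.imread("pics/scene3.png")[220:380,370:530]
cv2.imwrite("pics/c5.png",np.hstack([cv2.resize(x,(400,400),interpolation=2) for x in (a,b)]))
M=quat(o).as_matrix()
for n in("side","scene"): print(n,proj(n,o["eef_pos"]+(M@np.array([[-L,0,-H],[-.0985+.047,.03,-.059],[-L,.03,-.059],[-L,-.03,-.059]]).T).T).round(1),proj(n,[*MILL,.182]).round(1))
E
```

```text
time_s: 9.4
eef_pos: [0.3952, -0.1661, 0.2028]
eef_rot: [-0.0, 0.319, 0.948, 0.0]
wrist_force: [0.1, 0.8, -2.2]
opening: 0.204
grasp_force: 58.7
[-0.68 -0.17  1.95  0.    1.36 -1.6 ] [ 0.39521185 -0.16605973  0.20282931]
side [[360.2 134. ]
 [385.8 138.8]
 [353.7 131.3]
 [366.8 124.8]] [[354.  155.5]]
scene [[465.7 285.4]
 [417.3 287.9]
 [457.4 269.3]
 [478.5 291.8]] [[466.7 301.5]]
```

View pics/c5.png

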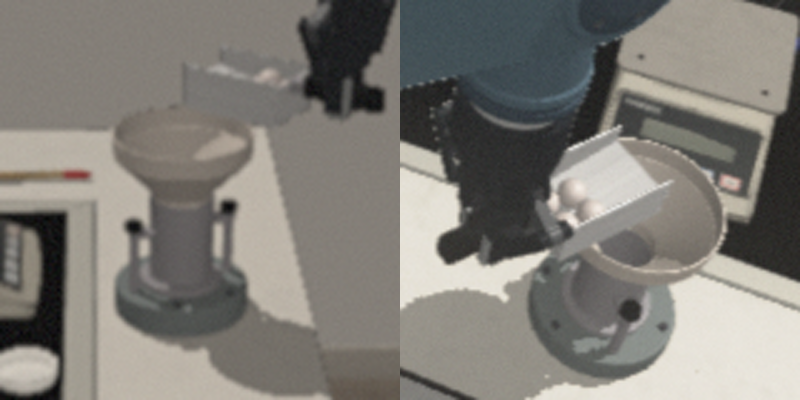

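The side and scene views show the scoop level over the funnel with its balls still in, and the corners within about 3 mm of the prediction. Next I'll work out the tilt about the lip.

```bash
python3 - <<'E'
from h import *
o=ctrl.get_obs()
for p in (.15,.3,.45,.6,.75,.9): print(p,end=" ");delta(lip_tcp(-.65,p,.025,.245-.025*p/.9),tool(-.65,p),o)
E
```

```text
0.15 d [ 0.0101 -0.0022 -0.0172] r [1.000e-04 1.495e-01 1.700e-03] rows>= 1.0
0.3 d [ 0.0115 -0.0022 -0.0357] r [-0.      0.2995  0.0017] rows>= 2.0
0.45 d [ 0.0095 -0.0022 -0.0542] r [-2.000e-04  4.495e-01  1.700e-03] rows>= 3.0
0.6 d [ 0.0042 -0.0022 -0.0721] r [-3.000e-04  5.995e-01  1.700e-03] rows>= 4.0
0.75 d [-0.0044 -0.0022 -0.089 ] r [-4.000e-04  7.495e-01  1.700e-03] rows>= 4.0
0.9 d [-0.016  -0.0022 -0.1044] r [-6.000e-04  8.995e-01  1.700e-03] rows>= 5.0
```

```bash
python3 jog.py '[[0.007,-0.001,-0.011,0,0.1,0,0],[0.011,-0.002,-0.023,0,0.2,0,0],[0.0115,-0.002,-0.036,0,0.3,0,0],[0.011,-0.002,-0.048,0,0.4,0,0],[0.008,-0.002,-0.06,0,0.5,0,0],[0.004,-0.002,-0.072,0,0.6,0,0],[-0.001,-0.002,-0.083,0,0.7,0,0],[-0.008,-0.002,-0.094,0,0.8,0,0],[-0.016,-0.002,-0.104,0,0.9,0,0],[-0.016,-0.002,-0.104,0,0.9,0,0]]'
python3 jog.py '[[0,0,0,0,0,0,0],[0,0,0,0,0,0,0],[0,0,0,0,0,0,0],[0,0,0,0,0,0,0],[0,0,0,0,0,0,0],[0,0,0,0,0,0,0]]'
python3 - <<'E'
from h import *
import cv2
o=ctrl.get_obs();print(o["q"].round(2))
for n in("scene","wrist","side"): cv2.imwrite(f"pics/{n}4.png",ctrl.camera(n))
E
```

```text
time_s: 10.75
eef_pos: [0.4076, -0.1778, 0.3051]
eef_rot: [-0.413, 0.287, 0.853, 0.139]
wrist_force: [0.4, -0.2, -1.9]
opening: 0.2
grasp_force: 59.0
time_s: 11.5
eef_pos: [0.4068, -0.1777, 0.3071]
eef_rot: [-0.412, 0.287, 0.853, 0.139]
wrist_force: [0.1, 0.1, -1.6]
opening: 0.202
grasp_force: 59.0
[-0.67  0.51  1.23 -0.02  2.3  -1.6 ]
```

```bash
python3 jog.py '[[0,0,0,0,-0.08,0,0],[0,0,0,0,0.06,0,0],[0,0,0,0,-0.08,0,0],[0,0,0,0,0.06,0,0],[0,0,0,0,0,0,0],[0,0,0,0,0,0,0]]'
python3 - <<'E'
from h import *
o=ctrl.get_obs();
delta(lip_tcp(-.65,0,.1,.265),tool(-.65),o)
t=np.array([.4759,.1376,.21]); delta(t,tool(-1.063),o)
E
```

```text
time_s: 12.4
eef_pos: [0.4069, -0.1777, 0.3072]
eef_rot: [-0.412, 0.287, 0.853, 0.139]
wrist_force: [-0.5, 0.7, -0.6]
opening: 0.203
grasp_force: 59.0
d [-0.0066  0.0004  0.1288] r [-6.000e-04 -9.002e-01  1.200e-03] rows>= 5.0
d [0.0081 0.293  0.1666] r [-0.1864 -0.887   0.3858] rows>= 6.0
```

```bash
python3 jog.py '[[-0.001,0,0.02,0,-0.15,0,0],[-0.002,0,0.042,0,-0.3,0,0],[-0.003,0,0.064,0,-0.45,0,0],[-0.004,0,0.086,0,-0.6,0,0],[-0.006,0,0.107,0,-0.75,0,0],[-0.0066,0,0.129,0,-0.9,0,0],[-0.0066,0,0.129,0,-0.9,0,0]]'
python3 - <<'E'
from h import *
import cv2
o=ctrl.get_obs()
for n in("scene","side"): cv2.imwrite(f"pics/{n}5.png",ctrl.camera(n))
M=quat(o).as_matrix()
# bright ball count in the tray: project ball seats, compare
for z,img in ((None,"scene5"),):
    I=cv2.imread("pics/scene5.png"); 
    pts=o["eef_pos"]+(M@np.array([[-.06-dx,dy,-H+.0] for dx in(.0,.012,.035) for dy in(-.012,.012)]).T).T
    for u in proj("scene",pts).round().astype(int): print(u,I[u[1]-1:u[1]+2,u[0]-1:u[0]+2].mean((0,1)).round())
delta([.4759,.1376,.22],tool(-1.063),o)
E
```

```text
time_s: 13.28
eef_pos: [0.3261, -0.1159, 0.2209]
eef_rot: [0.001, 0.318, 0.948, -0.0]
wrist_force: [0.3, -1.3, 0.3]
opening: 0.194
grasp_force: 58.9
[396 322] [202. 208. 211.]
[388 312] [178. 182. 186.]
[402 319] [203. 209. 212.]
[394 309] [196. 202. 204.]
[413 314] [202. 208. 210.]
[405 304] [195. 199. 202.]
d [0.0336 0.2925 0.0008] r [3.000e-04 1.200e-03 4.151e-01] rows>= 5.0
```

```bash
python3 jog.py '[[0.003,0.03,0,0,0,0.04,0],[0.008,0.07,0,0,0,0.1,0],[0.013,0.115,0,0,0,0.165,0],[0.018,0.16,0,0,0,0.225,0],[0.024,0.205,0,0,0,0.29,0],[0.029,0.25,0,0,0,0.355,0],[0.032,0.28,0,0,0,0.4,0],[0.0336,0.2925,0,0,0,0.415,0],[0.0336,0.2925,0,0,0,0.415,0]]'
python3 - <<'E'
from h import *
import cv2
o=ctrl.get_obs();print(o["eef_pos"],o["wrist_force"])
for n in("scene","wrist","side"): cv2.imwrite(f"pics/{n}6.png",ctrl.camera(n))
g=lambda f,y,x,h,w,s:cv2.resize(cv2.imread(f"pics/{f}.png")[y:y+h,x:x+w],s,interpolation=2)
top=np.hstack([g("scene6",270,420,100,90,(270,300)),g("scene5",280,370,100,90,(270,300)),g("scene6",200,200,250,215,(260,300))])
bot=np.hstack([g("side6",130,290,200,160,(240,300)),g("wrist6",0,0,480,640,(400,300)),g("scene4",250,420,110,60,(160,300))])
cv2.imwrite("pics/m.png",np.vstack([top,bot]))
E
```

```text
time_s: 14.5
eef_pos: [0.4802, 0.1343, 0.2214]
eef_rot: [-0.001, 0.507, 0.862, -0.0]
wrist_force: [0.1, -0.3, -1.2]
opening: 0.203
grasp_force: 59.0
[0.48021563 0.13429583 0.22141634] [ 0.08352473 -0.25921699 -1.24813369]
```

View pics/m.png

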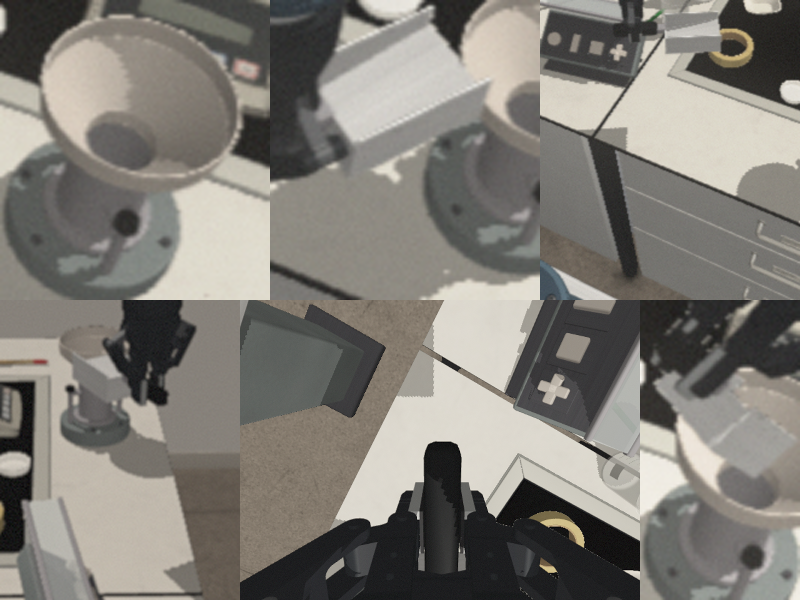

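The scoop is empty and the funnel neck is clear, so all the balls are down in the jar. Next I'll set the scoop down.

```bash
python3 jog.py '[[0,0,0.05,0,0,0,0],[0,0,0.1,0,0,0,0],[0,0,0.15,0,0,0,0],[0,0,0.19,0,0,0,0],[0,0,0.215,0,0,0,0],[0,0,0.228,0,0,0,0],[0,0,0.234,0,0,0,0],[0,0,0.234,0,0,0,0]]'
python3 jog.py '[[0,0,0.003,0,0,0,0],[0,0,0.005,0,0,0,0],[0,0,0.005,0,0,0,0]]'
```

```text
time_s: 15.65
eef_pos: [0.4801, 0.1341, -0.0116]
eef_rot: [0.0, 0.507, 0.862, 0.0]
wrist_force: [0.2, -0.7, -1.4]
opening: 0.201
grasp_force: 58.9
time_s: 16.02
eef_pos: [0.4795, 0.1343, -0.0172]
eef_rot: [0.0, 0.507, 0.862, 0.0]
wrist_force: [-0.3, 0.0, -1.1]
opening: 0.204
grasp_force: 58.9
```

```bash
python3 jog.py '[[0,0,0.001,0,0,0,0],[0,0,0.002,0,0,0,0],[0,0,0.002,0,0,0,0]]'
python3 jog.py '[[0,0,0,0,0,0,0.3],[0,0,0,0,0,0,0.6],[0,0,0,0,0,0,0.6],[0,0,0,0,0,0,0.6],[0,0,0,0,0,0,0.6]]'
python3 jog.py '[[0,0,-0.02,0,0,0,0.6],[0,0,-0.06,0,0,0,0.6],[0,0,-0.11,0,0,0,0.6],[0,0,-0.16,0,0,0,0.4],[0,0,-0.21,0,0,0,0.2],[0,0,-0.26,0,0,0,0],[0,0,-0.3,0,0,0,0],[0,0,-0.3,0,0,0,0]]'
python3 - <<'E'
from h import *
import cv2
cv2.imwrite("pics/scene7.png",ctrl.camera("scene"))
a=cv2.imread("pics/scene0.png").astype(int);b=cv2.imread("pics/scene7.png").astype(int)
# scoop seen upright again? offset of the scoop patch by template match
t=a[276:314,267:346].astype(np.uint8); r=cv2.matchTemplate(b[260:330,240:370].astype(np.uint8),t,cv2.TM_CCOEFF_NORMED); print(cv2.minMaxLoc(r),"unmoved at (27,16)")
E
```

```text
time_s: 16.4
eef_pos: [0.4797, 0.1344, -0.0187]
eef_rot: [0.0, 0.507, 0.862, 0.0]
wrist_force: [-3.2, 0.5, 4.1]
opening: 0.201
grasp_force: 60.1
time_s: 17.02
eef_pos: [0.4795, 0.1343, -0.0193]
eef_rot: [-0.0, 0.507, 0.862, -0.0]
wrist_force: [-0.0, 0.2, -0.2]
opening: 0.6
grasp_force: 0.0
time_s: 18.02
eef_pos: [0.4816, 0.1344, 0.2848]
eef_rot: [0.003, 0.507, 0.862, 0.002]
wrist_force: [-0.2, 0.6, -0.3]
opening: 0.002
grasp_force: 0.0
(-0.3867407441139221, 0.9477772116661072, (23, 32), (29, 15)) unmoved at (27,16)
```

```bash
cat >> h.py <<'E'
PAN=[.5705,.320,.147]; OFF=.034
N=R.from_euler('z',PAN[2]).apply([-np.sin(np.radians(35)),0,np.cos(np.radians(35))])
KT=tool(PAN[2],-np.radians(35))
def key_tcp(y,gap):
    """reported TCP for the real fingertip to stand gap out from the unpressed key at y"""
    k=T(PAN,[0,y,.058])[0]+.0195*N
    return k+N*(gap-OFF)
E
python3 - <<'E'
from h import *
o=ctrl.get_obs()
print(KT[:,2],-N)
delta(key_tcp(.075,.18),KT,o)
E
```

```text
[ 0.56739038  0.0840124  -0.81915204] [ 0.56739038  0.0840124  -0.81915204]
d [0.2223 0.1064 0.0886] r [-0.3675 -0.5304 -1.1713] rows>= 8.0
```

```bash
python3 jog.py '[[0.024,0.012,0.01,-0.041,-0.059,-0.13,0],[0.05,0.024,0.02,-0.082,-0.118,-0.26,0],[0.074,0.035,0.03,-0.1225,-0.177,-0.39,0],[0.099,0.047,0.039,-0.163,-0.236,-0.52,0],[0.124,0.059,0.049,-0.204,-0.295,-0.65,0],[0.148,0.071,0.059,-0.245,-0.354,-0.78,0],[0.173,0.083,0.069,-0.286,-0.4125,-0.91,0],[0.198,0.095,0.079,-0.327,-0.471,-1.04,0],[0.2223,0.1064,0.0886,-0.3675,-0.5304,-1.1713,0],[0.2223,0.1064,0.0886,-0.3675,-0.5304,-1.1713,0]]'
python3 - <<'E'
from h import *
import cv2
o=ctrl.get_obs(); print(o["q"].round(2))
delta(key_tcp(.075,.06),KT,o)
E
```

```text
time_s: 19.32
eef_pos: [0.4616, 0.3797, 0.1879]
eef_rot: [0.296, -0.071, 0.952, 0.021]
wrist_force: [-0.4, 0.2, -0.9]
opening: -0.002
grasp_force: 0.0
[ 0.65 -0.05  2.01 -0.44  0.7  -0.79]
d [-7.700e-03  1.000e-04  1.176e-01] r [-0.0011 -0.0094  0.0031] rows>= 2.0
```

```bash
python3 jog.py '[[-0.006,0,0.04,0,-0.009,0,0],[-0.006,0,0.08,0,-0.009,0,0],[-0.006,0,0.117,0,-0.009,0,0],[-0.006,0,0.117,0,-0.009,0,0]]'
python3 - <<'E'
from h import *
o=ctrl.get_obs(); print(o["eef_pos"],o["wrist_force"])
delta(key_tcp(.075,.0),KT,o)
import cv2
for n in ("wrist","side","scene"): cv2.imwrite(f"pics/{n}8.png",ctrl.camera(n))
c=ctrl.camera_params("wrist"); s=KT
for y in(.075,.025,-.025): print(proj("",key_tcp(y,0)+N*OFF,cp=c).round())
E
```

```text
time_s: 19.82
eef_pos: [0.5351, 0.3882, 0.0957]
eef_rot: [0.3, -0.068, 0.951, 0.02]
wrist_force: [-0.1, -0.3, -0.6]
opening: -0.0
grasp_force: 0.0
[0.53507877 0.38817153 0.09567658] [-0.14966685 -0.29650587 -0.57820507]
d [0.0011 0.0026 0.0597] r [-0.0041 -0.0006 -0.0023] rows>= 1.0
[[324. 252.]]
[[227. 252.]]
[[130. 253.]]
```

```bash
python3 - <<'E'
from h import *
import cv2
g=cv2.cvtColor(cv2.imread("pics/wrist8.png"),6); m=(g>130).astype(np.uint8)
n,l,s,c=cv2.connectedComponentsWithStats(m)
for i in range(1,n):
    if 300<s[i,4]<9000: print(s[i],c[i].round())
g=cv2.cvtColor(cv2.imread("pics/side8.png"),6)
print(proj("side",ctrl.get_obs()["eef_pos"]),proj("side",ctrl.get_obs()["eef_pos"]+OFF*N))
sub=g[325:375:2,335:385:2]; print("\n".join(" ".join(f"{v:3d}" for v in r) for r in sub))
E
```

```text
[  0 107  29  58 856] [  9. 144.]
[ 216  219   33   75 2105] [232. 256.]
[   1  225   72   67 2595] [ 37. 258.]
[ 303  229   57   56 2453] [331. 257.]
[ 105  231   60   53 2777] [135. 257.]
[231 348  38  14 308] [252. 354.]
[316 406  15  26 352] [323. 419.]
[446 409  31  22 357] [458. 422.]
[171 410  29  23 375] [187. 423.]
[[366.40376729 344.91878626]] [[378.05212812 331.01609894]]
143 140 143 158 162 162 152 141 122  93  90 145 140 123 123 122 123 123 122 133 142  99 123 112  77
138 141 141 153 166 167 162 143 131 103  60  60 105 115 114 114 115 114 115 120 109 126 117  78  43
142 141 140 145 157 163 168 145 138 115  84  60 143 193 192 194 194 192 194 180 123 121  83  40  38
142 141 141 141 139 146 150 146 138 124  80  59  96 181 193 193 192 190 191 189 145 100  58  35  34
143 141 143 141 143 143 141 141 139 129  58  53  62 148 194 192 193 189 192 191 168 122  89  59  37
140 141 143 141 150 157 150 143 138 136  79  44  56 119 187 192 193 191 192 190 189 182 157 128  91
143 142 141 140 153 156 152 145 129 116  79  43  52 112 191 192 192 194 191 191 190 191 193 183 179
119 114 109 10
[... 1085 characters left out ...]

 39  42  45  39  42  47  46  46 103 124 123 116 108 105 103  93  54  79 117 118 113 149 192 189 190
 43  41  45  43  42  43  46  43  68 111 129 129 122 107 104  99  58  60 112 117 113 123 179 189 187
 42  42  46  46  46  41  40  42  41  70 118 131 129 125 117  97  48  50 100 115 115 126 182 185 186
 43  44  41  43  45  43  41  45  40  42  63 107 121 121 106  59  42  48  78 116 117 113 166 188 187
 43  43  41  44  42  45  44  45  45  44  42  45  65  71  59  43  46  47  60 108 112 114 132 186 190
 64  53  43  45  45  43  43  44  46  45  45  45  39  42  41  41  42  46  52  96 112 112 117 174 189
 80  76  66  59  47  43  39  42  46  45  46  43  41  40  46  43  45  43  44  77 115 112 114 148 187
```

```bash
sed -i 's/^PAN=.*;/PAN=[.572,.323,.147];/' h.py; python3 - <<'E'
from h import *
delta(key_tcp(.075,.0),KT)
E
```

```text
d [0.0035 0.0028 0.0642] r [-0.      0.0062 -0.0015] rows>= 2.0
```

```bash
python3 jog.py '[[0,0.002,0.03,0,0,0,0],[0,0.003,0.05,0,0,0,0],[0,0.003,0.055,0,0,0,0],[0,0.003,0.055,0,0,0,0]]'
python3 jog.py '[[0,0,0.003,0,0,0,0],[0,0,0.006,0,0,0,0],[0,0,0.006,0,0,0,0]]'
python3 jog.py '[[0,0,0.002,0,0,0,0],[0,0,0.004,0,0,0,0],[0,0,0.004,0,0,0,0]]'
python3 -c "
from h import *
o=ctrl.get_obs();print(o['wrist_force']@N, o['torque']);delta(key_tcp(.075,.0),KT,o)"
```

```text
time_s: 20.48
eef_pos: [0.5666, 0.3987, 0.0558]
eef_rot: [0.303, -0.07, 0.95, 0.023]
wrist_force: [0.5, -0.9, 0.6]
opening: -0.001
grasp_force: 0.0
time_s: 20.85
eef_pos: [0.57, 0.399, 0.0498]
eef_rot: [0.303, -0.07, 0.95, 0.022]
wrist_force: [0.5, -0.6, 0.2]
opening: 0.002
grasp_force: 0.0
time_s: 21.22
eef_pos: [0.5723, 0.3994, 0.0464]
eef_rot: [0.303, -0.07, 0.95, 0.022]
wrist_force: [-1.9, -0.8, 2.9]
opening: 0.0
grasp_force: 1.6
3.489066530943184 [-0.01583769  0.30604051 -0.03498767]
d [ 0.0028 -0.0005 -0.0016] r [ 0.0003  0.0057 -0.0002] rows>= 1.0
```

Contact came where predicted, which confirms the offset lies along the tool. I'll press a little further.

```bash
python3 jog.py '[[0,0,0.002,0,0,0,0],[0,0,0.003,0,0,0,0],[0,0,0.003,0,0,0,0]]'
python3 -c "
from h import *
o=ctrl.get_obs();print(o['wrist_force']@N)"
```

```text
time_s: 21.6
eef_pos: [0.5738, 0.3996, 0.0444]
eef_rot: [0.303, -0.07, 0.95, 0.022]
wrist_force: [-6.0, -2.5, 8.5]
opening: -0.001
grasp_force: 5.5
10.549941251122933
```

```bash
python3 jog.py '[[0,0,-0.02,0,0,0,0],[0,0,-0.04,0,0,0,0],[0,-0.03,-0.04,0,0,0,0],[0,-0.07,-0.04,0,0,0,0],[0,-0.1,-0.04,0,0,0,0],[0,-0.1,-0.04,0,0,0,0],[0,-0.1,-0.025,0,0,0,0],[0,-0.1,-0.012,0,0,0,0],[0,-0.1,-0.006,0,0,0,0],[0,-0.1,-0.003,0,0,0,0]]'
python3 -c "
from h import *
o=ctrl.get_obs();print(o['wrist_force']@N);delta(key_tcp(-.025,.0),KT,o)"
```

```text
time_s: 22.85
eef_pos: [0.5866, 0.3008, 0.0458]
eef_rot: [0.302, -0.07, 0.95, 0.022]
wrist_force: [-3.0, -0.2, 2.0]
opening: 0.002
grasp_force: 1.6
3.385418623770197
d [ 0.0021 -0.0009 -0.0019] r [0.0005 0.0048 0.0003] rows>= 1.0
```

```bash
python3 jog.py '[[0,0,0.002,0,0,0,0],[0,0,0.003,0,0,0,0],[0,0,0.003,0,0,0,0]]'
python3 -c "
from h import *
o=ctrl.get_obs();print(o['wrist_force']@N)"
python3 jog.py '[[0,0,-0.02,0,0,0,0],[0,0,-0.04,0,0,0,0],[0,0.025,-0.04,0,0,0,0],[0,0.05,-0.04,0,0,0,0],[0,0.05,-0.04,0,0,0,0],[0,0.05,-0.025,0,0,0,0],[0,0.05,-0.012,0,0,0,0],[0,0.05,-0.006,0,0,0,0],[0,0.05,-0.003,0,0,0,0]]'
python3 -c "
from h import *
o=ctrl.get_obs();print(o['wrist_force']@N);delta(key_tcp(.025,.0),KT,o)"
```

```text
time_s: 23.22
eef_pos: [0.5882, 0.3008, 0.0439]
eef_rot: [0.302, -0.07, 0.95, 0.022]
wrist_force: [-4.2, 1.0, 1.4]
opening: -0.001
grasp_force: 2.2
3.4236983050580343
time_s: 24.35
eef_pos: [0.5796, 0.349, 0.0458]
eef_rot: [0.302, -0.07, 0.95, 0.022]
wrist_force: [-1.6, -1.9, 2.3]
opening: 0.003
grasp_force: 1.7
2.9580594969012903
d [ 0.0023  0.0004 -0.002 ] r [-0.0009  0.0045 -0.0005] rows>= 1.0
```

The square press read only about 3.4 N, so I can't be sure it went fully down. I'll press it again more deeply, then do the bar.

```bash
python3 jog.py '[[0,0,-0.02,0,0,0,0],[0,0,-0.04,0,0,0,0],[0,-0.025,-0.04,0,0,0,0],[0,-0.05,-0.04,0,0,0,0],[0,-0.05,-0.04,0,0,0,0],[0,-0.05,-0.025,0,0,0,0],[0,-0.05,-0.01,0,0,0,0],[0,-0.05,0,0,0,0,0],[0,-0.05,0.003,0,0,0,0],[0,-0.05,0.003,0,0,0,0]]'
python3 jog.py '[[0,0,0.001,0,0,0,0],[0,0,0.002,0,0,0,0],[0,0,0.002,0,0,0,0]]'
```

```text
time_s: 25.6
eef_pos: [0.5884, 0.3012, 0.0442]
eef_rot: [0.303, -0.07, 0.95, 0.023]
wrist_force: [-4.1, 0.1, 2.4]
opening: 0.001
grasp_force: 2.2
time_s: 25.98
eef_pos: [0.5888, 0.3013, 0.0438]
eef_rot: [0.303, -0.07, 0.95, 0.022]
wrist_force: [-21.5, -4.7, 21.5]
opening: 0.003
grasp_force: 15.0
```

```bash
python3 jog.py '[[0,0,-0.02,0,0,0,0],[0,0,-0.042,0,0,0,0],[0,0.025,-0.042,0,0,0,0],[0,0.05,-0.042,0,0,0,0],[0,0.05,-0.042,0,0,0,0],[0,0.05,-0.027,0,0,0,0],[0,0.05,-0.012,0,0,0,0],[0,0.05,-0.002,0,0,0,0],[0,0.05,-0.001,0,0,0,0],[0,0.05,-0.001,0,0,0,0]]'
python3 jog.py '[[0,0,0.0005,0,0,0,0],[0,0,0.001,0,0,0,0],[0,0,0.001,0,0,0,0]]'
```

```text
time_s: 27.22
eef_pos: [0.5811, 0.3493, 0.0438]
eef_rot: [0.302, -0.07, 0.95, 0.022]
wrist_force: [-13.6, -6.0, 16.0]
opening: 0.0
grasp_force: 10.9
time_s: 27.6
eef_pos: [0.5813, 0.3493, 0.0436]
eef_rot: [0.302, -0.07, 0.95, 0.021]
wrist_force: [-23.8, -8.7, 25.2]
opening: -0.003
grasp_force: 17.6
```

The bar is fully down as well. I'll retract clear along the normal, check the scene with image code, and hand in.

```bash
python3 jog.py '[[0,0,-0.02,0,0,0,0],[0,0,-0.05,0,0,0,0],[0,0,-0.1,0,0,0,0],[0,0,-0.14,0,0,0,0],[0,0,-0.14,0,0,0,0],[0,0,-0.14,0,0,0,0]]'
python3 - <<'E'
from h import *
import cv2
a=cv2.imread("pics/scene0.png");b=ctrl.camera("scene"); cv2.imwrite("pics/scene9.png",b)
for n,(x,y,w,h) in dict(scoop=(267,276,79,38),tape=(335,220,46,38),dish=(394,262,32,28),mill=(416,270,90,100)).items():
    r=cv2.matchTemplate(b[y-12:y+h+12,x-12:x+w+12],a[y:y+h,x:x+w],cv2.TM_CCOEFF_NORMED); print(n,cv2.minMaxLoc(r)[1::2])
print(ctrl.get_obs()["wrist_force"]); print(ctrl.hand_in())
E
```

```text
time_s: 28.35
eef_pos: [0.5024, 0.338, 0.1562]
eef_rot: [0.302, -0.07, 0.95, 0.022]
wrist_force: [0.2, 0.1, 0.1]
opening: 0.002
grasp_force: 0.0
scoop (0.9480190873146057, (14, 11))
tape (0.9974947571754456, (12, 12))
dish (0.9990537166595459, (12, 12))
mill (0.9984850287437439, (12, 12))
[ 0.42084176  0.34647172 -0.22729635]
the job is handed in; nothing more can be done
None
```

I handed the job in at about 28 s: the scoop came out empty over a clear funnel neck, is back upright on the bench, and the round, square and bar keys were pressed fully down in that order. The hand-in gave no verdict. I pressed the square twice because the first press might not have gone fully down, and touched the bar lightly before the second.

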